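# Find the unlocked drawer by touch and put the sanding block away

### The arm

A 6-joint arm with a two-finger parallel gripper is mounted at the origin on a cart in front of the work surface, level with it; the furniture and walls round the work are solid. World frame = base frame: x ahead of the robot, y to its left, z up, the work surface at z = 0. Lengths are in m, angles in degrees, forces in N, time in s.
With the tool pointing down it reaches from about 0.375 to 0.9 m from the base axis. Payload 3.1 kg.
Tool frame: the origin (TCP) lies between the finger pads; the fingertips stand 11 mm ahead of it and the grasp point (between the pads) lies 8 mm behind it; z points along the fingers, y is the line along which they close (so a half turn about z gives the same grasp; the last joint's range is limited). The gripper opens to 87 mm and grips with 3 to 60 N. Pads are 19 mm wide; open, the fingers measure 117 mm over their backs; the gripper's body (75 mm by 190 mm) begins 51 mm behind the grasp point.
Start: joints at [57.324, 30.224, 82.088, -0, 67.689, -10.227], TCP at [0.239, 0.578, 0.234] pointing down, gripper open.
Joint ranges: [-176.69, 176.69], [-43.24, 126.21], [12.49, 139.97], [-82, 262], [0, 151.66], [-163.58, 163.58]. Speed limits (degrees/s): [159.86, 159.86, 180, 180, 180, 180].

### API

Orientations are given as a 3x3 rotation matrix whose columns are the frame's x, y, z axes.
In Python, from rig import bot, viewer, workorder, models gives the robot as it stands.
- The arm moves only by the shell command python3 -m jog 'ROWS'. ROWS is JSON, a list of rows, each a list of 7 numbers: the opening, from 0 (shut) to 1 (fully open), then the shift along the tool's x, y, z in m, then the turn, a rotation vector about the tool's x, y, z in degrees. In form: [[claw, x, y, z, ax, ay, az], ...]. A call has 1 to 20 rows; each row is the pose to reach, as a shift and turn from the pose commanded when the call began, along the tool's axes at that moment; what a row does not reach only later rows make up. A row lasts 1/8 s, in which the tool goes at most 62.5 mm and 10.7 degrees, less where a joint would pass 70% of its speed; a pose out of reach is approached as far as the arm can. A call with a gripper value outside its range is refused whole. The fingers move at their own pace and stop on an object; the grip force is fixed at half the most. Time passes only in rows, so rows that repeat a pose let the fingers close. It gives the time, the measured TCP pose, the force, the opening and the grip force at its end, in the units of the state.
- bot.read_state(): the state, without advancing time (a new reading comes with each control period).
- viewer.capture(name): name is "scene" or "top" or "wrist"; returns (picture, depth): 420x560x3 uint8, blue, green, red; 420x560 float32, m along the optical axis (not along the pixel's ray), 0 where there is no reading.
- viewer.camera_info(name): a dict with "fx", "fy", "cx", "cy" (pixels), "world_to_cam" (4x4, takes a point from world to camera coordinates). Camera axes: x right, y down, z forward; pixel columns grow to the right and rows downward; lengths in m; the calibration is good to about 2 mm. The wrist camera is an equidistant fisheye: a pixel r from the principal point sees the ray r / f radians off the axis. A picture is of the moment at which its call begins: read the wrist's pose just before it. camera_info takes no time and is no camera call; for the wrist camera it gives the pose at the moment of the call.
- workorder.hand_in(): hands the job in; it is judged then, once.
Trained networks look in the newest picture that a camera, given by its name, has taken for a name from the list of things; names that differ only in an ending like _2 or _b are one class to them, and where a whole thing is asked for, a point or a joint stands for the part that bears it (a point fixed in the world has none). Each returns a list of dicts, best first, with "p" (0 to 1); they miss things now and then, are a little off and sometimes report something else, mostly with a low value. They report only what shows in the picture. A call takes as long as a camera call. They do not tell look-alikes from the thing itself.
- models.outline_of(camera, thing): "mask" (420x560 bool, what is visible of it).
- models.tip_of(camera, thing): "xyz" ([x, y, z] in m, in world coordinates, good to about 4 mm: a listed point, or the origin of a listed thing).
The state is a dict: "time_s": time; "joint_positions": joint angles; "qvel": joint speeds; "tau": joint torques, N m; "position": TCP position; "tcp_rot": TCP orientation; "force": force on the tool from outside, world axes, zero at the start; "moment": the same for the moment, N m; "opening": opening from 0.0 (shut) to 1.0 (fully open); "grasp_force": force on a finger pad.
Only numpy, scipy, OpenCV 4.12 (cv2) and the standard library are available. Lean on these libraries where they do the work, as an engineer would, in place of code of your own. Each camera call takes 0.05 s, during which the arm holds its last target. There are 200 camera calls.

### The job

Two of the three drawers of the low wooden chest are locked and one is not; nothing shows which. Try the handles gently to find the one that gives, put the sanding block away in that drawer and shut it fully. The chest only stands loose on the bench: do not drag or shove it even a centimetre, and leave the marker, the pine block and the stamp where they are.

Things in the scene. Friction and masses are not known exactly. Their poses are not given: they have to be found in the camera images.
- chest: Low wooden chest, 220 (x) x 440 (y) x 101 (z) mm, 4 kg, loose on the bench; hard pulls or pushes drag it. Origin: centre of its underside. Front faces its -x, three drawers side by side (left is +y), centred at y = 142, 0, -142 mm, sliding out along -x. A locked drawer stops after about 5 mm of play; which two are locked varies unseen. The free one needs 2 to 3 N.
- sanding_block: Brown brick-shaped sanding block, 56 (x) x 97 (y) x 28 (z) mm, 0.14 to 0.28 kg, lying flat on the bench. Origin: centre of its underside.
- marker: Bystander: white marker pen with black cap, 135 mm long (along its y), 17 mm thick, lying on the bench. Origin: centre of its underside.
- pine_block: Bystander: small pine block 30 x 62 x 30 mm. Origin: centre of its underside.
- stamp: Bystander: turned wooden hand stamp, 34 mm across, 75 mm high, standing. Origin: centre of its underside.
- left_drawer (a joint): How far the left drawer is pulled out, m: 0 shut, 0.14 fully out. It may start up to 4 mm out, locked or not.
- left_handle (a point): Middle of the left drawer's handle: a steel bar 10 mm thick, 72 mm long along y, 70 mm above the bench, 31 mm below the chest's top. Between bar and drawer front is a 40 mm gap, open from above. Moves with the drawer; axes as the chest's.
- left_floor (a point): Centre of the left drawer's inner floor, 24 mm above the bench; inside it is 135 (x) x 116 (y) mm, walls 43 mm high and 5 mm thick, the front panel 70 mm high and 12 mm thick. The point lies 129.5 mm behind the handle bar. Moves with the drawer; axes as the chest's.
- middle_drawer (a joint): How far the middle drawer is pulled out, m: 0 shut, 0.14 fully out. It may start up to 4 mm out, locked or not.
- middle_handle (a point): Middle of the middle drawer's handle: a steel bar 10 mm thick, 72 mm long along y, 70 mm above the bench, 31 mm below the chest's top. Between bar and drawer front is a 40 mm gap, open from above. Moves with the drawer; axes as the chest's.
- middle_floor (a point): Centre of the middle drawer's inner floor, 24 mm above the bench; inside it is 135 (x) x 116 (y) mm, walls 43 mm high and 5 mm thick, the front panel 70 mm high and 12 mm thick. The point lies 129.5 mm behind the handle bar. Moves with the drawer; axes as the chest's.
- right_drawer (a joint): How far the right drawer is pulled out, m: 0 shut, 0.14 fully out. It may start up to 4 mm out, locked or not.
- right_handle (a point): Middle of the right drawer's handle: a steel bar 10 mm thick, 72 mm long along y, 70 mm above the bench, 31 mm below the chest's top. Between bar and drawer front is a 40 mm gap, open from above. Moves with the drawer; axes as the chest's.
- right_floor (a point): Centre of the right drawer's inner floor, 24 mm above the bench; inside it is 135 (x) x 116 (y) mm, walls 43 mm high and 5 mm thick, the front panel 70 mm high and 12 mm thick. The point lies 129.5 mm behind the handle bar. Moves with the drawer; axes as the chest's.
Not all that is in view belongs to the job. What is meant by the sanding_block is not green, and is the larger of those in its own colour.

How it is judged:
By the outcome, as a careful person would: the job done as asked, in the order asked, and still so for the second after the job is handed in, with the robot touching nothing.
It also fails if it takes over 72 s, if anything falls off the work surface, if the arm or the gripper's body presses on something with over 40 N, if the wrist force passes 120 N, or if a joint passes its speed limit or range.

## Working session

There is one attempt and no reset: what is moved stays moved. The work goes in short steps, Python scripts to look and compute and a shell command to move; the robot and the scene stay as the last step left them, time stands still between calls to the robot, and variables do not carry over. Pictures are saved under pics/ and viewed, at most 10 in all, crops included, and the job is handed in when it is done.

```bash
mkdir -p pics; ls; cat > h.py <<'E'
import numpy as np, cv2
from rig import bot, viewer, workorder, models
def cap(n,f=None):
    p,d=viewer.capture(n); 
    if f: cv2.imwrite('pics/'+f,p)
    return p,d
def pts(n,d,mask):
    c=viewer.camera_info(n); v,u=np.nonzero(mask&(d>0)); z=d[v,u]
    P=np.c_[(u-c['cx'])/c['fx']*z,(v-c['cy'])/c['fy']*z,z,np.ones(len(z))]
    return (np.linalg.inv(c['world_to_cam'])@P.T).T[:,:3]
def rect(P):
    r=cv2.minAreaRect((P[:,:2]*1000).astype(np.float32)); return np.round(r[0],1),np.round(r[1],1),round(r[2],1)
E
python3 - <<'E'
from h import *
s=bot.read_state(); print(s['time_s'],s['position'],np.round(s['tcp_rot'],3).tolist(),s['opening'])
A=[]
for n in('scene','top'):
    p,d=cap(n); A.append(p)
    for t in ['chest','sanding_block','marker','pine_block','stamp','left_handle','middle_handle','right_handle','left_floor']:
        for r in models.tip_of(n,t)[:4]: print(n,t,round(r['p'],2),np.round(r['xyz'],3))
    for t in ['sanding_block']:
        for r in models.outline_of(n,t)[:4]:
            P=pts(n,d,r['mask']); v,u=np.nonzero(r['mask']); print(n,t,round(r['p'],2),u.mean(),v.mean(),rect(P),np.percentile(P[:,2],[5,50,95]))
    cv2.imwrite(f'pics/{n}0.png',p)
print(bot.read_state()['time_s'])
E
```

```text
pics
0.0 [0.2382431  0.57705777 0.23258357] [[-0.924, 0.382, -0.001], [0.382, 0.924, -0.002], [0.0, -0.002, -1.0]] 1.00105447563848
scene chest 0.69 [ 0.728  0.175 -0.   ]
scene sanding_block 0.9 [ 0.448 -0.153  0.003]
scene sanding_block 0.88 [ 0.376 -0.053  0.   ]
scene sanding_block 0.71 [ 0.451 -0.282  0.001]
scene marker 0.5 [ 0.62  -0.263  0.003]
scene pine_block 0.79 [ 0.575 -0.416  0.004]
scene stamp 0.72 [ 0.502 -0.486 -0.002]
scene left_handle 0.79 [0.56  0.309 0.07 ]
scene middle_handle 0.72 [0.566 0.168 0.069]
scene right_handle 0.75 [0.58  0.028 0.067]
scene sanding_block 0.65 265.7757731958763 265.7938144329897 (array([ 446.9, -151.5]), array([38.1, 84.6]), 3.2) [0.00057491 0.0172927  0.02032434]
scene sanding_block 0.55 224.04656862745097 252.5686274509804 (array([382.1, -48. ]), array([98.6, 44.3]), 65.8) [0.00335741 0.0197688  0.02231851]
top chest 0.8 [0.723 0.181 0.   ]
top sanding_block 0.97 [ 0.455 -0.279  0.001]
top sanding_block 0.67 [ 0.446 -0.158 -0.001]
top sanding_block 0.6 [ 0.379 -0.057  0.   ]
top marker 0.73 [ 0.619 -0.262  0.001]
top pine_block 0.46 [ 0.583 -0.416 -0.006]
top stamp 0.48 [ 0.5   -0.488  0.002]
top left_handle 0.74 [0.558 0.305 0.07 ]
top middle_handle 0.54 [0.567 0.167 0.068]
top right_handle 0.74 [0.58  0.024 0.073]
top sanding_block 0.73 335.6698113207547 244.85849056603774 (array([ 453.5, -285. ]), array([95.5, 54.9]), 68.8) [0.02211572 0.02839526 0.03346351]
top sanding_block 0.66 300.98979591836735 247.30612244897958 (array([ 447.2, -160.3]), array([37.8, 67.2]), 3.0) [0.01455462 0.02003597 0.0246759 ]
1.1
```

```bash
python3 - <<'E'
import cv2,numpy as np
t=cv2.imread('pics/top0.png'); s=cv2.imread('pics/scene0.png')
cv2.imwrite('pics/c1.png',cv2.resize(t[205:300,230:390],(800,475),interpolation=cv2.INTER_CUBIC))
E
```

```text
(no output)
```

View pics/c1.png

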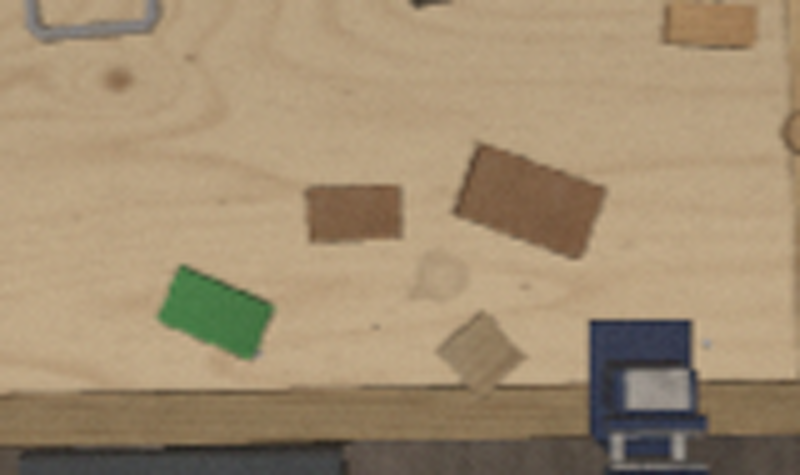

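View pics/top0.png

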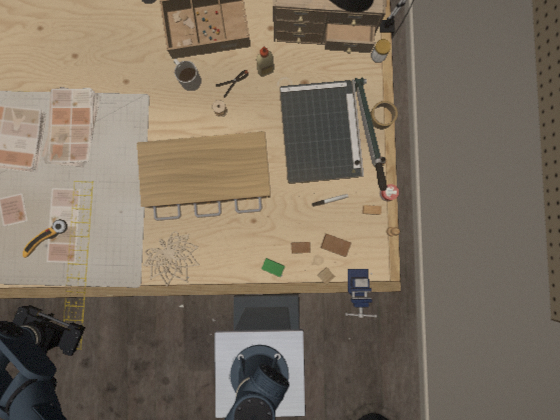

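View pics/scene0.png

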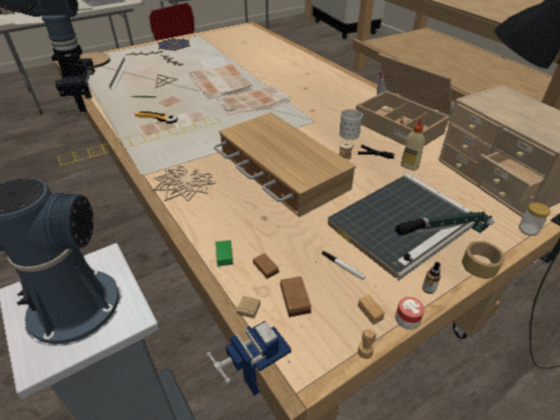

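Candidates for the sanding block, in top-view pixels: green (273,267) is the wrong colour. Small brown (301,247) is about 38x67 mm, so it is the smaller one. Large brown (336,244) is about 55x96 mm and 28 mm high, which fits the description, and the crop confirms it. There is also a tan piece at (326,274), which is another colour. The chest handles are at top (168,212), (208,209) and (249,205). A heap of string lies in front of the left handle.

Next I refine the chest, handle and block geometry from depth.

```bash
python3 - <<'E'
from h import *
for n in('top','scene'):
    p,d=cap(n); P=pts(n,d,np.ones(d.shape,bool))
    x,y,z=P.T
    C=P[(z>.092)&(z<.112)&(x>.55)&(x<.95)&(y>-.1)&(y<.45)]
    print(n,'chest top',rect(C),np.median(C[:,2]))
    H=P[(z>.05)&(z<.085)&(x>.52)&(x<.605)&(y>-.03)&(y<.37)]
    for y0 in(.307,.167,.026):
        h=H[abs(H[:,1]-y0)<.05]; print(' handle',len(h),np.round([*np.percentile(h[:,0],[5,50,95]),*np.percentile(h[:,1],[2,98]),np.median(h[:,2])],4))
    m=(x>.36)&(x<.52)&(y>.15)&(y<.42); print(' string z',np.percentile(z[m],[50,95,99.8]))
    B=P[(abs(x-.454)<.07)&(abs(y+.283)<.065)&(z>.02)&(z<.04)]; print(' block',rect(B),np.median(B[:,2]))
    V=P[(x>.25)&(x<.38)&(y>-.45)&(y<-.25)&(z>.02)]; print(' vise',np.round([V.min(0),V.max(0)],3).tolist())
E
```

```text
top chest top (array([724.3, 175. ]), array([227. , 446.6]), 4.1) 0.10104636746681606
 handle 156 [0.5545 0.569  0.6031 0.2607 0.3519 0.0737]
 handle 127 [0.5622 0.5699 0.6007 0.1186 0.2099 0.0741]
 handle 103 [ 0.5741  0.581   0.6021 -0.0211  0.0694  0.074 ]
 string z [0.00108063 0.00764412 0.01147564]
 block (array([ 453.3, -285.7]), array([95. , 54.5]), 68.6) 0.028345371672120034
 vise [[0.252, -0.396, 0.02], [0.368, -0.25, 0.078]]
scene chest top (array([726.2, 176.9]), array([230.1, 451.6]), 3.6) 0.09959368357851056
 handle 158 [0.5564 0.5803 0.6044 0.2618 0.3534 0.0708]
 handle 119 [0.5628 0.5711 0.6012 0.1198 0.2093 0.0718]
 handle 114 [ 0.5753  0.5816  0.601  -0.0211  0.0683  0.0721]
 string z [-0.00193783  0.00412909  0.006755  ]
 block (array([ 454.7, -283.9]), array([96.6, 55. ]), 69.1) 0.02665428563739114
 vise [[0.25, -0.398, 0.02], [0.364, -0.256, 0.073]]
```

```bash
python3 -m jog '[[0,-0.05,-0.015,0.01,0,0,-5],[0,-0.11,-0.03,0.03,0,0,-10],[0,-0.165,-0.045,0.05,0,0,-15],[0,-0.22,-0.06,0.07,0,0,-20],[0,-0.275,-0.075,0.085,0,0,-26.4],[0,-0.33,-0.09,0.094,0,0,-26.4],[0,-0.38,-0.105,0.094,0,0,-26.4],[0,-0.421,-0.117,0.094,0,0,-26.4],[0,-0.421,-0.117,0.094,0,0,-26.4],[0,-0.421,-0.117,0.094,0,0,-26.4]]'
python3 - <<'E'
from h import *
s=bot.read_state(); print(s['time_s'],s['position'],np.round(s['tcp_rot'],4).tolist(),np.round(s['force'],2))
p,d=cap('wrist','w1.png')
for t in('left_handle','middle_handle','right_handle'):
  for r in models.tip_of('wrist',t)[:2]: print(t,r['p'],np.round(r['xyz'],4))
E
```

```text
time_s: 2.45
position: [0.5824, 0.3088, 0.1393]
tcp_rot: [[-0.998, -0.068, -0.001], [-0.068, 0.998, 0.0], [0.001, 0.0, -1.0]]
force: [-1.0, -0.4, 0.9]
opening: 0.02
grasp_force: 0.0
2.45 [0.58236564 0.30878715 0.13928768] [[-0.9977, -0.0684, -0.0013], [-0.0684, 0.9977, 0.0001], [0.0013, 0.0002, -1.0]] [-1.   -0.35  0.9 ]
middle_handle 0.95 [0.5665 0.167  0.0694]
right_handle 0.64 [0.5658 0.1663 0.0712]
```

View pics/w1.png

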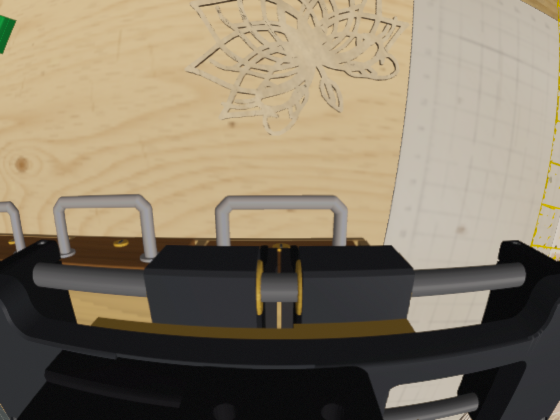

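The picture shows the left handle bar centred at (281,202), with the shut fingers at (280,290) over the gap and clear of both posts at x=222 and x=340. Descending now.

```bash
python3 -m jog '[[0,0,0,0.04,0,0,0],[0,0,0,0.078,0,0,0],[0,0,0,0.078,0,0,0],[0,0.006,0,0.078,0,0,0],[0,0.006,0,0.078,0,0,0]]'; python3 -m jog '[[0,0.002,0,0,0,0,0],[0,0.002,0,0,0,0,0]]';python3 -m jog '[[0,0.002,0,0,0,0,0],[0,0.002,0,0,0,0,0]]'
```

```text
time_s: 3.28
position: [0.5774, 0.309, 0.0635]
tcp_rot: [[-0.998, -0.07, 0.002], [-0.07, 0.998, 0.001], [-0.002, 0.001, -1.0]]
force: [0.7, 0.3, 0.0]
opening: 0.003
grasp_force: 0.0
time_s: 3.52
position: [0.5761, 0.3085, 0.0628]
tcp_rot: [[-0.998, -0.069, 0.003], [-0.069, 0.998, 0.001], [-0.003, 0.001, -1.0]]
force: [0.8, 0.3, 0.6]
opening: 0.004
grasp_force: 0.6
time_s: 3.78
position: [0.5738, 0.3082, 0.0621]
tcp_rot: [[-0.998, -0.069, 0.002], [-0.069, 0.998, 0.001], [-0.002, 0.0, -1.0]]
force: [1.3, 0.2, 1.9]
opening: 0.007
grasp_force: 1.0
```

```bash
for i in 1 2 3; do python3 -m jog '[[0,0.0015,0,0,0,0,0],[0,0.0015,0,0,0,0,0]]' | egrep 'posi|force:'; done
```

```text
position: [0.5722, 0.308, 0.0618]
force: [3.2, 0.4, 2.9]
grasp_force: 1.4
position: [0.5718, 0.308, 0.0619]
force: [4.2, -0.2, 0.2]
grasp_force: 2.6
position: [0.5717, 0.3081, 0.062]
force: [7.1, -0.4, -1.0]
grasp_force: 3.7
```

Left is locked: 7 N and no movement. Next is the middle drawer.

```bash
python3 -m jog '[[0,-0.012,0,0,0,0,0],[0,-0.014,0,-0.045,0,0,0],[0,-0.014,-0.05,-0.045,0,0,0],[0,-0.014,-0.10,-0.045,0,0,0],[0,-0.014,-0.142,-0.045,0,0,0],[0,-0.014,-0.142,-0.045,0,0,0],[0,-0.014,-0.142,0,0,0,0],[0,-0.008,-0.142,0,0,0,0],[0,-0.006,-0.142,0,0,0,0],[0,-0.006,-0.142,0,0,0,0]]';  for i in 1 2 3; do python3 -m jog '[[0,0.0015,0,0,0,0,0],[0,0.0015,0,0,0,0,0]]' | egrep 'posi|force:'; done
```

```text
time_s: 5.78
position: [0.5845, 0.1673, 0.0629]
tcp_rot: [[-0.998, -0.07, 0.001], [-0.07, 0.998, 0.0], [-0.001, 0.0, -1.0]]
force: [-0.2, -1.0, 0.6]
opening: 0.011
grasp_force: 0.0
position: [0.583, 0.1665, 0.0623]
force: [-0.0, -0.0, -0.0]
grasp_force: 0.0
position: [0.5827, 0.1664, 0.0622]
force: [1.8, 0.9, 1.9]
grasp_force: 1.1
position: [0.5817, 0.1663, 0.0622]
force: [6.0, 0.5, 1.4]
grasp_force: 2.5
```

```bash
for i in 1 2; do python3 -m jog '[[0,0.001,0,0,0,0,0],[0,0.001,0,0,0,0,0]]' | egrep 'posi|force:';  done
```

```text
position: [0.5817, 0.1664, 0.0622]
force: [6.5, 2.2, 1.3]
grasp_force: 3.2
position: [0.5817, 0.1663, 0.0623]
force: [8.5, 0.5, 0.4]
grasp_force: 3.9
```

```bash
python3 -m jog '[[0,-0.014,0,0,0,0,0],[0,-0.017,0,-0.045,0,0,0],[0,-0.017,-0.05,-0.045,0,0,0],[0,-0.017,-0.10,-0.045,0,0,0],[0,-0.017,-0.142,-0.045,0,0,0],[0,-0.017,-0.142,-0.045,0,0,0],[0,-0.017,-0.142,0,0,0,0],[0,-0.009,-0.142,0,0,0,0],[0,-0.008,-0.142,0,0,0,0],[0,-0.008,-0.142,0,0,0,0]]';  for i in 1 2 3 4 5; do python3 -m jog '[[0,0.0015,0,0,0,0,0],[0,0.0015,0,0,0,0,0]]' | egrep 'posi|force:'; done
```

```text
time_s: 8.28
position: [0.5959, 0.0254, 0.063]
tcp_rot: [[-0.998, -0.07, 0.001], [-0.07, 0.998, -0.0], [-0.001, -0.0, -1.0]]
force: [-0.1, 1.5, 0.4]
opening: 0.005
grasp_force: 0.0
position: [0.5943, 0.0249, 0.0624]
force: [-0.4, -1.0, 0.4]
grasp_force: 0.0
position: [0.5929, 0.0247, 0.0618]
force: [0.1, -0.5, 0.8]
grasp_force: 0.2
position: [0.5919, 0.0246, 0.0618]
force: [2.1, 0.6, 0.6]
grasp_force: 1.0
position: [0.5898, 0.0244, 0.0617]
force: [1.7, -0.1, 0.7]
grasp_force: 0.9
position: [0.588, 0.0244, 0.0616]
force: [2.6, 0.7, 1.4]
grasp_force: 0.8
```

Right gives at about 2.5 N, so it is the free one. Pulling it out.

```bash
python3 -m jog '[[0,0.005,0,0,0,0,0],[0,0.011,0,0,0,0,0],[0,0.018,0,0,0,0,0],[0,0.025,0,0,0,0,0],[0,0.033,0,0,0,0,0],[0,0.041,0,0,0,0,0],[0,0.049,0,0,0,0,0],[0,0.057,0,0,0,0,0],[0,0.065,0,0,0,0,0],[0,0.07,0,0,0,0,0]]' | egrep 'time|posi|force:'
```

```text
time_s: 10.78
position: [0.5176, 0.0195, 0.0615]
force: [2.5, -0.5, 1.2]
grasp_force: 1.1
```

```bash
python3 -m jog '[[0,0.006,0,0,0,0,0],[0,0.013,0,0,0,0,0],[0,0.02,0,0,0,0,0],[0,0.027,0,0,0,0,0],[0,0.034,0,0,0,0,0],[0,0.041,0,0,0,0,0],[0,0.047,0,0,0,0,0],[0,0.052,0,0,0,0,0],[0,0.056,0,0,0,0,0],[0,0.056,0,0,0,0,0]]' | egrep 'time|posi|force:'
```

```text
time_s: 12.02
position: [0.4614, 0.0159, 0.0614]
force: [1.5, -0.2, -0.3]
grasp_force: 0.4
```

```bash
python3 -m jog '[[0,-0.01,0,0,0,0,0],[0,-0.01,0,-0.05,0,0,0],[0,0,-0.03,-0.08,0,0,10],[0,0.005,-0.06,-0.08,0,0,20],[0,0.01,-0.09,-0.08,0,0,30],[0.5,0.013,-0.12,-0.08,0,0,40],[1,0.016,-0.15,-0.08,0,0,50],[1,0.019,-0.18,-0.08,0,0,60],[1,0.022,-0.21,-0.08,0,0,70],[1,0.024,-0.24,-0.08,0,0,80],[1,0.026,-0.27,-0.08,0,0,90],[1,0.0275,-0.2995,-0.08,0,0,100],[1,0.0275,-0.2995,-0.08,0,0,110],[1,0.0275,-0.2995,-0.08,0,0,115.2],[1,0.0275,-0.2995,-0.08,0,0,115.2],[1,0.0275,-0.2995,-0.08,0,0,115.2]]'
python3 - <<'E'
from h import *
p,d=cap('wrist','w2.png')
for r in models.tip_of('wrist','sanding_block')[:3]: print(r['p'],np.round(r['xyz'],4))
p,d=cap('top','t2.png')
for t in('right_floor','right_handle'):
  for r in models.tip_of('top',t)[:2]: print(t,r['p'],np.round(r['xyz'],4))
P=pts('top',d,np.ones(d.shape,bool));x,y,z=P.T
C=P[(z>.092)&(z<.112)&(x>.55)&(x<.95)&(y>-.1)&(y<.45)];print(rect(C))
F=P[(z>.0)&(z<.035)&(x>.49)&(x<.615)&(y>-.05)&(y<.1)];print(rect(F))
h=P[(z>.055)&(z<.09)&(x>.42)&(x<.47)&(y>-.05)&(y<.1)];print('h',rect(h))
h=P[(z>.045)&(z<.06)&(x>.48)&(x<.62)&(y>-.08)&(y<.12)]
print(np.percentile(h[:,1],[3,97]))
p,d=cap('scene','s2.png')
for t in('right_floor','right_handle'):
  for r in models.tip_of('scene',t)[:2]: print(t,r['p'],np.round(r['xyz'],4))
im=np.hstack([cv2.imread('pics/w2.png')[:, :], cv2.imread('pics/t2.png')[150:290,130:270].repeat(3,0).repeat(3,1)[:420,:240*1]]); cv2.imwrite('pics/m2.png',im[:, :800])
E
```

```text
time_s: 14.02
position: [0.4556, -0.2846, 0.1414]
tcp_rot: [[0.361, 0.933, -0.001], [0.933, -0.361, 0.001], [0.0, -0.001, -1.0]]
force: [0.3, -0.2, -0.1]
opening: 0.991
grasp_force: 0.0
0.89 [ 0.3775 -0.0586  0.0005]
0.72 [ 0.455  -0.2847  0.0033]
0.6 [ 0.4496 -0.1572  0.0005]
right_floor 0.56 [0.5732 0.0287 0.0253]
right_handle 0.61 [0.4452 0.0158 0.0724]
(array([722.9, 174.9]), array([229.8, 446.6]), 4.1)
(array([553.4,  25.2]), array([122.5, 149.9]), 0.4)
h (array([453.4,  13.2]), array([29.4, 93.2]), 1.4)
[-0.04438325  0.11464907]
right_floor 0.85 [0.5777 0.0269 0.0254]
right_floor 0.69 [ 0.7277  0.1741 -0.003 ]
right_handle 0.75 [0.445  0.0183 0.0691]
```

View pics/w2.png

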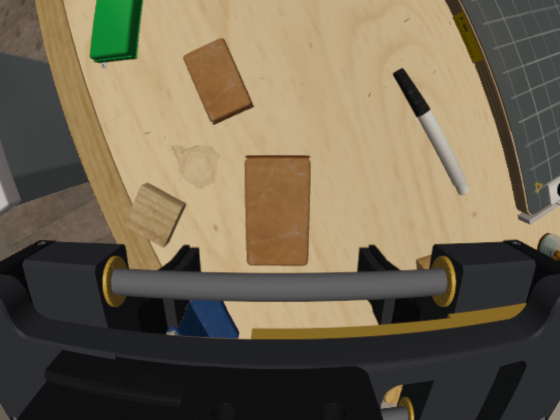

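The picture shows the large brown block centred at (278,210), square between the open fingers. The blue vise at (205,320) is near the gripper body, so I check the clearance.

```bash
python3 - <<'E'
from h import *
R=np.array(bot.read_state()['tcp_rot']); c=np.array(bot.read_state()['position'])
for n in('scene','top'):
    p,d=cap(n);P=pts(n,d,np.ones(d.shape,bool))
    V=P[(P[:,0]>.25)&(P[:,0]<.4)&(P[:,1]>-.42)&(P[:,1]<-.22)&(P[:,2]>.03)&(P[:,2]<.1)]
    q=(V-c)@R
    for zl in(.03,.045,.06): 
        m=V[:,2]>zl; print(n,zl,m.sum(),np.round(V[m].max(0),3),'tool y',np.round([q[m,1].min(),q[m,1].max()],3),'tool x',np.round([q[m,0].min(),q[m,0].max()],3))
    m=(abs(q[:,0])<.05)&(abs(q[:,1])<.11); print('in footprint',m.sum(),np.round(V[m],3)[:12].tolist())
E
```

```text
scene 0.03 1247 [ 0.341 -0.326  0.073] tool y [-0.171 -0.07 ] tool x [-0.175 -0.086]
scene 0.045 1121 [ 0.34  -0.326  0.073] tool y [-0.171 -0.07 ] tool x [-0.175 -0.086]
scene 0.06 858 [ 0.339 -0.326  0.073] tool y [-0.168 -0.072] tool x [-0.174 -0.087]
in footprint 0 []
top 0.03 128 [ 0.315 -0.344  0.076] tool y [-0.17  -0.093] tool x [-0.175 -0.129]
top 0.045 114 [ 0.315 -0.344  0.076] tool y [-0.17  -0.093] tool x [-0.175 -0.129]
top 0.06 100 [ 0.315 -0.344  0.076] tool y [-0.17  -0.093] tool x [-0.175 -0.129]
in footprint 0 []
```

Clear by about 5 cm. Grasping.

```bash
python3 -m jog '[[1,0,0,0.05,0,0,0],[1,0,0,0.1,0,0,0],[1,0,0,0.12,0,0,0],[1,0,0,0.124,0,0,0],[1,0,0,0.124,0,0,0],[0.5,0,0,0.124,0,0,0],[0.4,0,0,0.124,0,0,0],[0.4,0,0,0.124,0,0,0],[0.4,0,0,0.124,0,0,0],[0.4,0,0,0.124,0,0,0]]';  python3 -m jog '[[0.4,0,0,-0.03,0,0,0],[0.4,0,0,-0.08,0,0,0],[0.4,0,0,-0.124,0,0,0],[0.4,0,0,-0.124,0,0,0]]'
```

```text
time_s: 15.78
position: [0.4551, -0.2846, 0.0178]
tcp_rot: [[0.362, 0.932, -0.001], [0.932, -0.362, 0.001], [0.0, -0.001, -1.0]]
force: [-1.3, 0.4, 4.8]
opening: 0.632
grasp_force: 30.0
time_s: 16.27
position: [0.4576, -0.2866, 0.1444]
tcp_rot: [[0.362, 0.932, 0.006], [0.932, -0.362, -0.005], [-0.003, 0.008, -1.0]]
force: [0.1, -0.4, -3.5]
opening: 0.632
grasp_force: 30.0
```

```bash
python3 -m jog '[[0.4,0.02,0,0,0,0,8],[0.4,0.06,0,0,0,0,17],[0.4,0.1,0,0,0,0,26],[0.4,0.14,0,0,0,0,35],[0.4,0.18,0,0,0,0,44],[0.4,0.22,0,0,0,0,53],[0.4,0.26,0,0,0,0,60],[0.4,0.3,0,0,0,0,64.8],[0.4,0.325,-0.001,0,0,0,64.8],[0.4,0.333,-0.001,0,0,0,64.8],[0.4,0.333,-0.001,0,0,0,64.8],[0.4,0.333,-0.001,0,0,0,64.8]]'
python3 - <<'E'
from h import *
p,d=cap('wrist','w3.png')
for t in('right_floor','right_handle'):
  for r in models.tip_of('wrist',t)[:2]: print(t,r['p'],np.round(r['xyz'],4))
E
```

```text
time_s: 17.77
position: [0.5748, 0.0248, 0.141]
tcp_rot: [[0.998, 0.068, -0.001], [0.068, -0.998, -0.0], [-0.001, 0.0, -1.0]]
force: [0.4, -0.4, -1.9]
opening: 0.627
grasp_force: 30.0
```

View pics/w3.png

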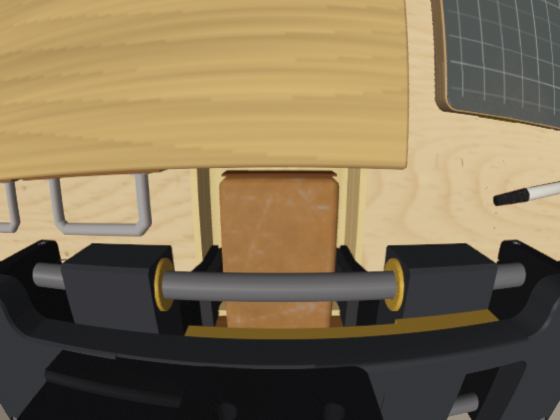

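Block (279,230) sits centred between the drawer's side walls (203 and 352). Its rear edge is too close to the chest front at row 168, so I shift it 9 mm forward and lower it.

```bash
python3 -m jog '[[0.4,-0.009,-0.001,0,0,0,0],[0.4,-0.009,-0.001,0.03,0,0,0],[0.4,-0.009,-0.001,0.06,0,0,0],[0.4,-0.009,-0.001,0.08,0,0,0],[0.4,-0.009,-0.001,0.09,0,0,0],[0.4,-0.009,-0.001,0.095,0,0,0],[0.4,-0.009,-0.001,0.095,0,0,0]]'
```

```text
time_s: 18.8
position: [0.5666, 0.0261, 0.0469]
tcp_rot: [[0.998, 0.069, 0.001], [0.069, -0.998, -0.0], [0.001, 0.0, -1.0]]
force: [0.4, -0.3, -2.7]
opening: 0.63
grasp_force: 30.0
```

```bash
python3 -m jog '[[0.4,0,0,0.002,0,0,0],[0.4,0,0,0.003,0,0,0],[0.4,0,0,0.003,0,0,0],[0.68,0,0,0.003,0,0,0],[0.76,0,0,0.003,0,0,0],[0.76,0,0,0.003,0,0,0],[0.76,0,0,-0.02,0,0,0],[0.76,0,0,-0.06,0,0,0],[0.76,0,0,-0.1,0,0,0],[0,0,0,-0.1,0,0,0],[0,0,0,-0.1,0,0,0]]'
python3 - <<'E'
from h import *
p,d=cap('wrist','w4.png')
for t in('right_floor','right_handle','sanding_block'):
  for r in models.tip_of('wrist',t)[:2]: print(t,r['p'],np.round(r['xyz'],4))
p,d=cap('top')
P=pts('top',d,np.ones(d.shape,bool));x,y,z=P.T
C=P[(z>.092)&(z<.112)&(x>.66)&(x<.95)&(y>-.1)&(y<.45)];print(rect(C))
E
```

```text
time_s: 20.18
position: [0.5658, 0.0262, 0.1462]
tcp_rot: [[0.998, 0.069, -0.001], [0.069, -0.998, 0.0], [-0.001, -0.0, -1.0]]
force: [-0.2, 0.1, 0.1]
opening: 0.618
grasp_force: 0.0
sanding_block 0.86 [0.5673 0.0233 0.0241]
(array([741.8, 176.1]), array([193.1, 446.3]), 3.9)
```

View pics/w4.png

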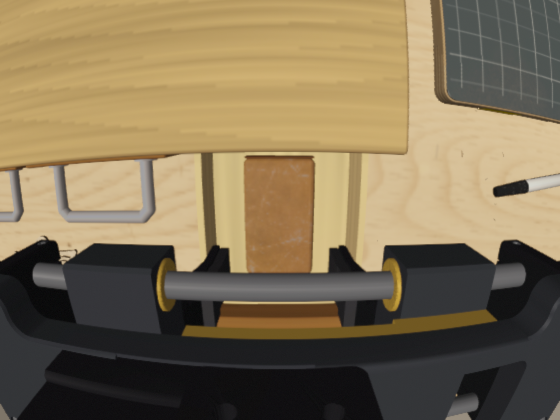

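Block (280,215) lies flat in the drawer, clear of the walls. Next I put the shut fingers into the handle gap and push the drawer in.

```bash
python3 -m jog '[[0,-0.04,0,0,0,0,0],[0,-0.08,0.001,0,0,0,0],[0,-0.095,0.001,0,0,0,0],[0,-0.095,0.001,0,0,0,0],[0,-0.095,0.001,0.03,0,0,0],[0,-0.095,0.001,0.06,0,0,0],[0,-0.095,0.001,0.084,0,0,0],[0,-0.095,0.001,0.084,0,0,0],[0,-0.09,0.001,0.084,0,0,0],[0,-0.086,0.001,0.084,0,0,0],[0,-0.083,0.001,0.084,0,0,0],[0,-0.083,0.001,0.084,0,0,0]]'
```

```text
time_s: 21.92
position: [0.4844, 0.0194, 0.0631]
tcp_rot: [[0.998, 0.069, 0.002], [0.069, -0.998, -0.0], [0.002, 0.0, -1.0]]
force: [-0.2, -0.6, 0.9]
opening: 0.003
grasp_force: 0.3
```

```bash
python3 -m jog '[[0,0.004,0,0,0,0,0],[0,0.01,0,0,0,0,0],[0,0.017,0,0,0,0,0],[0,0.024,0,0,0,0,0],[0,0.031,0,0,0,0,0],[0,0.038,0,0,0,0,0],[0,0.045,0,0,0,0,0],[0,0.052,0,0,0,0,0],[0,0.059,0,0,0,0,0],[0,0.066,0,0,0,0,0],[0,0.073,0,0,0,0,0],[0,0.08,0,0,0,0,0],[0,0.087,0,0,0,0,0],[0,0.094,0,0,0,0,0],[0,0.101,0,0,0,0,0],[0,0.107,0,0,0,0,0],[0,0.112,0,0,0,0,0],[0,0.116,0,0,0,0,0],[0,0.118,0,0,0,0,0],[0,0.118,0,0,0,0,0]]' | egrep 'time|posi|force:'; for i in 1 2 3; do python3 -m jog '[[0,0.002,0,0,0,0,0],[0,0.002,0,0,0,0,0]]' | egrep 'posi|force:'; done
```

```text
time_s: 24.42
position: [0.602, 0.0273, 0.0627]
force: [-1.4, -0.0, -1.2]
grasp_force: 0.5
position: [0.6037, 0.0275, 0.0627]
force: [-1.6, -0.7, 0.2]
grasp_force: 0.7
position: [0.6058, 0.0276, 0.0627]
force: [-1.7, -1.3, 0.3]
grasp_force: 0.7
position: [0.6078, 0.0279, 0.0626]
force: [-0.7, -0.6, 1.3]
grasp_force: 0.6
```

```bash
for i in 1 2 3 4 5; do python3 -m jog '[[0,0.0015,0,0,0,0,0],[0,0.0015,0,0,0,0,0]]' | egrep 'posi|force:'; done
```

```text
position: [0.6091, 0.028, 0.0626]
force: [-2.1, -0.6, -0.2]
grasp_force: 0.7
position: [0.6105, 0.0282, 0.0625]
force: [-1.0, -1.1, 0.7]
grasp_force: 0.8
position: [0.612, 0.0283, 0.0625]
force: [-1.8, -1.0, 0.1]
grasp_force: 0.8
position: [0.6124, 0.0284, 0.0625]
force: [-4.5, -0.5, 2.8]
grasp_force: 2.3
position: [0.6123, 0.0284, 0.0625]
force: [-7.1, -1.9, 5.3]
grasp_force: 3.9
```

It stopped at 0.6123 with the force rising to 7 N, so the drawer is against its stop. Backing off into the middle of the gap and lifting clear.

```bash
python3 -m jog '[[0,-0.006,0,0,0,0,0],[0,-0.012,0,0,0,0,0],[0,-0.012,0,0,0,0,0],[0,-0.012,0,-0.03,0,0,0],[0,-0.012,0,-0.08,0,0,0],[0,-0.04,0,-0.13,0,0,0],[0,-0.1,0,-0.16,0,0,0],[0,-0.15,0,-0.16,0,0,0],[0,-0.15,0,-0.16,0,0,0]]'
python3 - <<'E'
from h import *
for n in('top','scene'):
    p,d=cap(n,n+'5.png'); P=pts(n,d,np.ones(d.shape,bool)); x,y,z=P.T
    C=P[(z>.092)&(z<.112)&(x>.66)&(x<.95)&(y>-.1)&(y<.45)]; print(n,rect(C))
    for t in['left_handle','middle_handle','right_handle','chest','marker','pine_block','stamp']:
        for r in models.tip_of(n,t)[:1]: print(n,t,round(r['p'],2),np.round(r['xyz'],3))
p,d=cap('wrist','w5.png')
for t in['left_handle','middle_handle','right_handle']:
  for r in models.tip_of('wrist',t)[:1]: print(t,round(r['p'],2),np.round(r['xyz'],4))
E
```

```text
time_s: 27.55
position: [0.4601, 0.019, 0.2226]
tcp_rot: [[0.998, 0.069, -0.004], [0.069, -0.998, 0.001], [-0.004, -0.001, -1.0]]
force: [1.4, 0.1, 0.0]
opening: 0.005
grasp_force: 0.0
top (array([741.8, 176.3]), array([193.4, 446.7]), 3.9)
top left_handle 0.68 [0.551 0.308 0.069]
top middle_handle 0.54 [0.564 0.167 0.066]
top right_handle 0.49 [0.58  0.026 0.074]
top chest 0.75 [0.725 0.178 0.001]
top marker 0.45 [ 0.62  -0.264 -0.   ]
top pine_block 0.5 [ 0.584 -0.413 -0.002]
top stamp 0.48 [ 0.498 -0.485  0.001]
scene (array([745. , 178.8]), array([194.6, 452.2]), 3.1)
scene left_handle 0.53 [0.553 0.308 0.07 ]
scene middle_handle 0.78 [0.562 0.17  0.069]
scene right_handle 0.9 [0.577 0.029 0.07 ]
scene chest 0.79 [0.723 0.176 0.002]
scene marker 0.81 [ 0.619 -0.264  0.004]
scene pine_block 0.8 [ 0.574 -0.416  0.   ]
scene stamp 0.78 [ 0.504 -0.49  -0.002]
left_handle 0.59 [0.5552 0.3102 0.0673]
middle_handle 0.96 [0.5635 0.1696 0.0707]
right_handle 0.76 [0.5804 0.0267 0.0714]
```

View pics/w5.png

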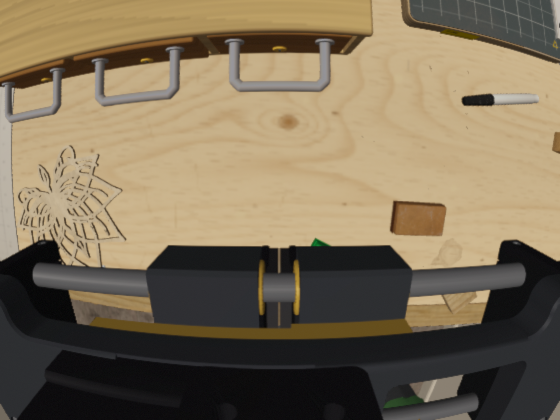

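The picture shows the right drawer shut, with its handle at (280,65) and its front flush with the chest. The chest, marker, pine block and stamp are where they were. Handing in.

```bash
python3 -c "
from rig import workorder; print(workorder.hand_in())"
```

```text
the job is handed in; nothing more can be done
None
```

The right drawer was the unlocked one; the sanding block is in it, the drawer is shut against its stop, the chest and bystanders showed no measurable movement, and the job is handed in at about 28 s (no verdict was shown).

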